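Feel a sign part's outer edge for burrs

ROBOT

A 7-joint arm with a two-finger parallel gripper is mounted at the origin on the work surface. World frame = base frame: x ahead of the robot, y to its left, z up, the work surface at z = 0. Lengths are in m, angles in rad, forces in N, time in s.
With the tool pointing down it reaches from about 0.4 to 0.875 m from the base axis. Payload 19.3 kg.
Tool frame: the origin (TCP) lies midway between the tips of the shut fingers; the grasp point (between the pads) lies 19 mm behind it; z points along the fingers, y is the line along which they close (so a half turn about z gives the same grasp; the last joint's range is limited). The gripper opens to 85 mm and grips with 20 to 120 N. Pads are 22 mm wide; open, the fingers measure 114 mm over their backs; the gripper's body (76 mm by 85 mm) begins 54 mm behind the grasp point. The pads swing forward as they close: fully open they stand 13 mm farther back than shut.
Start: joints at [1.18, 0.521, -0.036, 1.599, 0.021, 1.021, -0.113], TCP at [0.197, -0.593, 0.231] pointing down, gripper open.
Joint ranges: [-2.91, 2.91], [-0.3, 2.13], [-1.5, 1.42], [0.17, 2.43], [-1.26, 4.41], [0.16, 1.93], [-2.52, 2.52]. Speed limits (rad/s): [1.89, 1.89, 2.39, 2.39, 3.01, 3.01, 3.01].

INTERFACE

Orientations are given as [roll, pitch, yaw] about the fixed x, y, z axes, in that order (R = Rz(yaw) Ry(pitch) Rx(roll)).
In Python, from workcell import bot gives the robot as it stands.
- The arm moves only by the tool move_arm, never from a script. Its argument "moves" is a list that holds one entry, the list of rows, each a list of 7 numbers: the opening, from 0 (shut) to 1 (fully open), then the shift along the tool's x, y, z in units of 1000 mm (1.0 is 1000 mm), then the turn, a rotation vector about the tool's x, y, z in units of 2 pi rad (1.0 is 2 pi rad). A call has 1 to 5 rows; each row is the pose to reach, as a shift and turn from the pose commanded when the call began, along the tool's axes at that moment, turning the shorter way round; what a row does not reach only later rows make up. A row lasts 1/10 s, in which the tool goes at most 50 mm and 8.59 degrees, less where a joint would pass 70% of its speed; a pose out of reach is approached as far as the arm can. A call with a number of a shift or a turn outside -1 to 1 is refused whole. A call with a gripper value outside its range is refused whole. The fingers move at their own pace and stop on an object; "force" is the grip in N (left out, the last holds). Time passes only in rows, so rows that repeat a pose let the fingers close. It gives the time, the measured TCP pose, the force, the opening and the grip force at its end, in the units of the state.
- bot.observe(): the state, without advancing time (a new reading comes with each control period).
- bot.grab_frame(name): name is "scene" or "top" or "wrist"; returns the picture (420x560x3 uint8, red, green, blue); there is no depth.
- bot.camera_params(name): a dict with "vertical_fov" (degrees; the focal length in pixels is half the picture's height over the tangent of half this angle, whatever the lens; pixels are square), "cx", "cy" (the principal point, pixels), "D" ([k1, k2, p1, p2, k3] as OpenCV has them; the pictures are not rectified), "R" (3x3) and "t" (3): a world point X has camera coordinates R X + t. Camera axes: x right, y down, z forward; pixel columns grow to the right and rows downward; lengths in m; the calibration is good to about 2 mm. A picture is of the moment at which its call begins: read the wrist's pose just before it. camera_params takes no time and is no camera call; for the wrist camera it gives the pose at the moment of the call.
- bot.job_done(): hands the job in; it is judged then, once.
The state is a dict: "clock": time; "qpos": joint angles; "qd": joint speeds; "joint_efforts": joint torques, N m; "position": TCP position; "tool_rot": TCP orientation; "force": force on the tool from outside, world axes, zero at the start; "moment": the same for the moment, N m; "grip_width": finger opening in m; "finger_force": force on a finger pad.
Only numpy, scipy, OpenCV 4.12 (cv2) and the standard library are available. Lean on these libraries where they do the work, as an engineer would, in place of code of your own. Each camera call takes 0.05 s, during which the arm holds its last target. There are 200 camera calls.

TASK

The long outer edge of the curved arrow, the open-topped sign part lying face down on the bench, has just been filed. With the fingers held together, run the fingertips lightly along the top of that outer curved edge, from the tail end to where the arrowhead begins, as you would to feel for burrs, then lift the hand clear. Press gently, leave the arrow lying where it is, and do not move anything else.

Things in the scene. Friction and masses are not known exactly. Their poses are not given: they have to be found in the camera images.
- curved_arrow: curved arrow: open tray with brushed-steel walls and white floor, outline of an arrow bent in an arc, face down, rim up; 50 mm tall, 3 mm walls, 1.3 kg, loose, slides if pushed sideways with about 8 N. Origin: centre of the arc, at bench height, in the hollow; z up. Shaft: band from radius 60 to 105 mm; angles anticlockwise from its x axis: tail end at -90 deg, through 0, arrowhead base at +70 deg
- edge_middle (a point): on the outer edge, half way along: top of the outer wall (mid-thickness), 50 mm above the bench, at -10 deg about the arrow's origin. The whole edge to feel is the wall top at radius 103.5 mm (16 straight facets), level, 289 mm long, from tail_corner at -90 deg to head_corner at +70 deg
- tail_corner (a point): start of the edge: top of the outer wall (mid-thickness) at the arrow's square tail end, radius 103.5 mm, -90 deg, 50 mm above the bench
- head_corner (a point): end of the edge: top of the outer wall (mid-thickness) where the arrowhead begins, radius 103.5 mm, +70 deg, 50 mm above the bench. The arrowhead's base wall, same height, runs along this radius from 37 to 128 mm; the head is a triangle 75 mm long, pointing on anticlockwise. LED modules inside the tray lie well below the rim
- ring_sign: bystander: ring-shaped sign tray, outside diameter 100 mm, 50 mm tall, same metal; origin under its centre
- dot_sign: bystander: small round sign tray, diameter 46 mm, 50 mm tall, same metal, standing in the hollow of the bend; origin under its centre
- straight_arrow: bystander: straight arrow sign tray, 140 mm long along its x (point at +x), 72 mm across the head, 50 mm tall, same metal; origin under its middle
- flat_file: bystander: flat hand file lying along its x, 255 mm long (wooden handle at -x, from -110 to 145 mm), 28 mm tall; origin at bench height
- tape_measure: bystander: tape measure 62 x 36 mm, 58 mm tall; origin under its centre
- battery_pack: bystander: cordless-tool battery 112 x 74 mm, 60 mm tall; origin under its centre
- spray_can: bystander: standing spray can, diameter 66 mm, 188 mm tall, to the right of the work; origin under its centre
Things that resemble listed ones, but are neither listed nor needed, are in the scene too. What is shaped like the curved_arrow but brown, pink or red is not meant.

How it is judged:
By the outcome, as a careful person would: the job done as asked, in the order asked, and still so for the second after the job is handed in, with the robot touching nothing.
It also fails if it takes over 58 s, if anything falls off the work surface, if the arm or the gripper's body presses on something with over 40 N, if the wrist force passes 120 N, or if a joint passes its speed limit or range.

## Working session

There is one attempt and no reset: what is moved stays moved. The work goes in short steps, Python scripts to look and compute and a tool call to move; the robot and the scene stay as the last step left them, time stands still between calls to the robot, and variables do not carry over. Pictures are saved under pics/ and viewed, at most 10 in all, crops included, and the job is handed in when it is done.

Besides the shell and the picture viewer there is one more tool, called as a command line: name --argument value ..., lists and objects as JSON in quotes. move_arm: Moves the arm, as the interface text tells. Shifts and turns lie within -1 to 1; 1 stands for 1000 mm of shift or 2 pi rad of turn. Its arguments: {"type":"object","properties":{"moves":{"type":"array"},"force":{"type":"number"}},"required":["moves"]}

```bash
mkdir -p pics; ls
python3 - <<'E'
from workcell import bot
import cv2
o=bot.observe();print(o)
for n in("top","scene"):
    p=bot.camera_params(n);print(n,p)
    cv2.imwrite(f"pics/{n}1.png",cv2.cvtColor(bot.grab_frame(n),cv2.COLOR_RGB2BGR))
E
```

```text
pics
{'clock': 0.0, 'qpos': array([ 1.17979638,  0.52202898, -0.03631681,  1.60001351,  0.02121055,
        1.02110729, -0.11276143]), 'qd': array([ 3.98870768e-05, -3.38610853e-04,  1.39917502e-03, -1.00393103e-04,
        1.49882665e-03, -2.31723038e-04,  2.07804304e-04]), 'joint_efforts': array([ 4.29050306e-04, -9.27121425e+01,  1.98045507e+00, -3.69940066e+01,
        1.79511204e-02,  8.19487410e-03, -4.51948426e-05]), 'position': array([ 0.19692451, -0.59280029,  0.23071456]), 'tool_rot': array([-3.14042496e+00,  9.85908397e-05,  3.20825035e-01]), 'force': array([-0.46098202, -0.08507246,  0.49364709]), 'moment': array([-0.0052267 , -0.01332605,  0.018904  ]), 'finger_force': 0.0, 'grip_width': 0.085354190594534}
top {'vertical_fov': 48.851648209084985, 'cx': 280.0323801041725, 'cy': 212.77533047253712, 'D': array([-0.14848873,  0.        ,  0.        ,  0.        ,  0.        ]), 'R': array([[-0.00379695, -0.99985353,  0.01668848],
       [-0.99608055,  0.0023068 , -0.08842067],
       [ 0.08836922, -0.0169588 , -0.99594341]]), 't': array([-0.04219291,  0.51439796,  1.45347023])}
scene {'vertical_fov': 45.756528606446174, 'cx': 277.500241076181, 'cy': 213.23128420260804, 'D': array([-0.02050432,  0.        ,  0.        ,  0.        ,  0.        ]), 'R': array([[-0.5665289 ,  0.82404126, -0.00100773],
       [ 0.68457238,  0.46996252, -0.55722158],
       [-0.45869997, -0.31637199, -0.83036323]]), 't': array([ 0.34032574, -0.3346898 ,  1.5714684 ])}
```

View pics/top1.png

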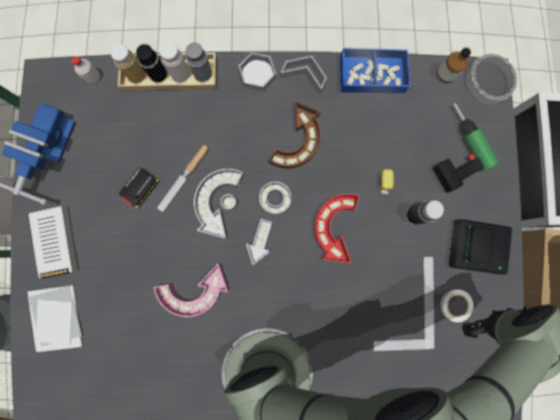

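View pics/scene1.png

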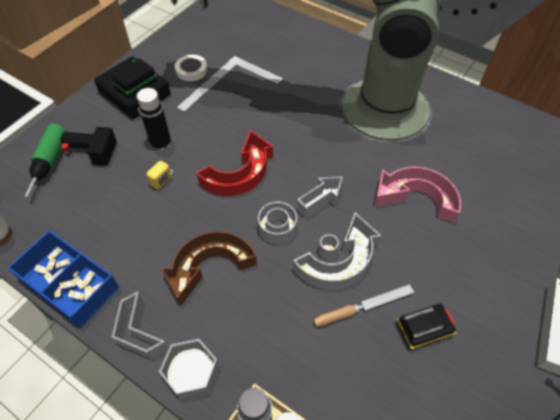

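```bash
cat > h.py <<'E'
import numpy as np,cv2
from workcell import bot
def K(p):
    f=210/np.tan(np.radians(p["vertical_fov"]/2)); return np.array([[f,0,p["cx"]],[0,f,p["cy"]],[0,0,1.]])
def proj(p,X):
    return cv2.projectPoints(np.asarray(X,float).reshape(-1,1,3),cv2.Rodrigues(p["R"])[0],p["t"],K(p),p["D"])[0][:,0]
def ray(p,uv,z):
    n=cv2.undistortPoints(np.array(uv,float).reshape(-1,1,2),K(p),p["D"])[:,0]
    d=np.c_[n,np.ones(len(n))]@p["R"]; c=-p["R"].T@p["t"]
    return c+d*((z-c[2])/d[:,2])[:,None]
E
python3 - <<'E'
from h import *
a=cv2.imread("pics/top1.png")[155:275,150:310]; b=cv2.imread("pics/scene1.png")[200:300,280:400]
cv2.imwrite("pics/c1.png",cv2.resize(a,None,fx=5,fy=5,interpolation=cv2.INTER_CUBIC))
cv2.imwrite("pics/c2.png",cv2.resize(b,None,fx=6,fy=6,interpolation=cv2.INTER_CUBIC))
E
```

```text
(no output)
```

View pics/c1.png

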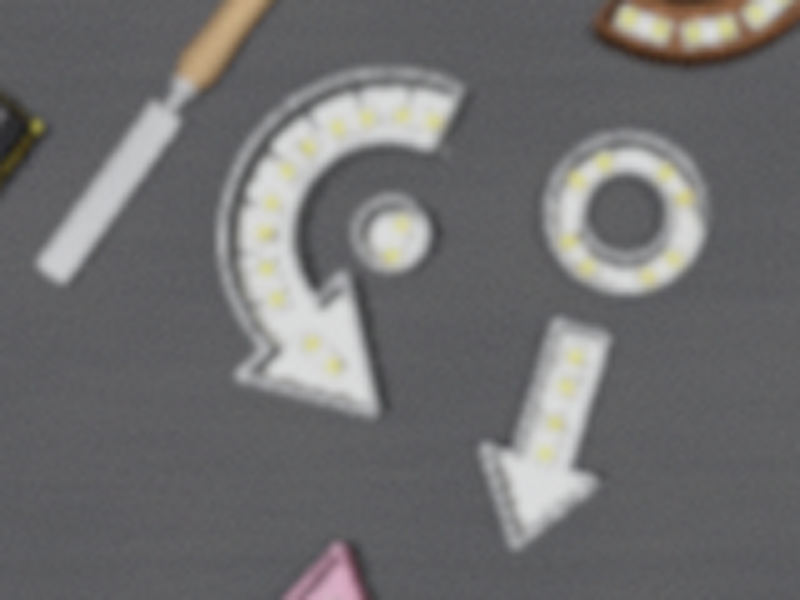

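View pics/c2.png

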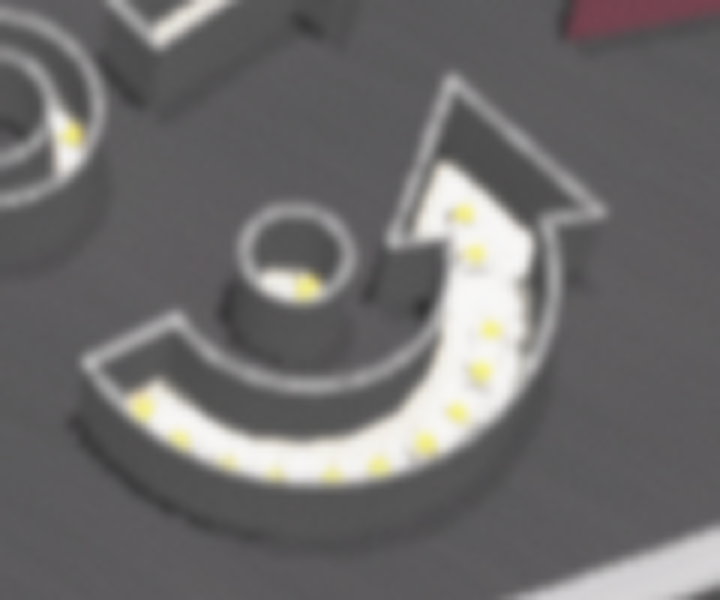

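```bash
cat > fit.py <<'E'
from h import *
from scipy.optimize import least_squares
pol=lambda r,a:np.r_[r*np.cos(np.radians(a)),r*np.sin(np.radians(a)),.05]
t=pol(82.5e-3,70);tan=np.r_[-np.sin(np.radians(70)),np.cos(np.radians(70)),0]
M=np.array([pol(.1045,-89.5),pol(.1035,70),pol(.126,70.7),t+.073*tan,pol(.0395,71),pol(.061,-89.5)])
uv={"top":[(464,85),(270,350),(237,378),(378,415),(347,272),(437,150)],
"scene":[(85,362),(545,215),(605,212),(453,78),(397,242),(180,317)]}
cur={"top":[(390,67),(300,103),(235,165),(218,235),(232,305)],"scene":[(310,483),(230,465),(150,425),(400,470)]}
off={"top":(5,150,155),"scene":(6,280,200)}
W={}
def c(n,q):
    s,x,y=off[n];q=np.array(q,float);return (q+.5)/s-.5+[x,y]
P={n:bot.camera_params(n) for n in uv}
def T(v,m=M):
    C,S=np.cos(v[2]),np.sin(v[2]);return m@np.array([[C,S,0],[-S,C,0],[0,0,1]])+[v[0],v[1],0]
def res(v,names=("top","scene")):
    r=[]
    for n in names:
        use=slice(0,5) if n=="top" else slice(0,6)
        r.append((proj(P[n],T(v))-c(n,uv[n]))[use].ravel())
        X=ray(P[n],c(n,cur[n]),.05)
        r.append((np.hypot(X[:,0]-v[0],X[:,1]-v[1])-.1045)*800)
    return np.concatenate(r)
if __name__=="__main__":
    for ns in(("top",),("scene",),("top","scene")):
        s=least_squares(res,[.6,.1,1.6],args=(ns,),loss="soft_l1");print(ns,s.x.round(4),res(s.x,ns).round(1))
    v=s.x
    print("origin",v,"corners",T(v,np.array([pol(.1035,a) for a in np.linspace(-90,70,17)])).round(4))
    print(ray(P["top"],c("top",[(393,235)]),.03))
E
python3 fit.py
```

```text
('top',) [0.5478 0.1248 1.1277] [-1.8  0.1 -0.7  0.   1.1 -0.2 -1.3 -1.1 -1.3  1.5  1.9 -3.6  0.4  0.6
  0.8]
('scene',) [0.5482 0.1241 1.11  ] [ 0.6  0.2  0.4  0.7 -1.1 -0.5  0.5  0.8  0.1 -0.5  0.  -0.1  0.8 -0.5
 -0.3  0.2]
('top', 'scene') [0.5481 0.1244 1.116 ] [-1.3  0.2 -0.8 -0.3  0.9 -0.6 -1.6 -1.2 -1.3  1.3  1.7 -3.6  0.6  0.9
  1.1  0.9  0.4  0.5  0.5 -1.1 -0.8  0.4  0.7  0.2 -0.6  0.3  0.1  0.8
 -0.4 -0.1  0.1]
origin [0.54805299 0.12443289 1.11604885] corners [[0.641  0.079  0.05  ]
 [0.6475 0.0958 0.05  ]
 [0.651  0.1135 0.05  ]
 [0.6513 0.1316 0.05  ]
 [0.6485 0.1494 0.05  ]
 [0.6426 0.1664 0.05  ]
 [0.6339 0.1822 0.05  ]
 [0.6226 0.1963 0.05  ]
 [0.609  0.2081 0.05  ]
 [0.5935 0.2174 0.05  ]
 [0.5767 0.2239 0.05  ]
 [0.559  0.2274 0.05  ]
 [0.5409 0.2277 0.05  ]
 [0.5231 0.2249 0.05  ]
 [0.506  0.219  0.05  ]
 [0.4903 0.2103 0.05  ]
 [0.4762 0.199  0.05  ]]
[[0.54978076 0.12135758 0.03      ]]
```

Both views show the steel arrow: in the top image its tail is at (242,172) and the head junction at (204,225), with the dot sign in the hollow. The two fits agree to about 1 mm and 1°, so I'll move above it with the fingers shut.

move_arm --moves '[[[0,0.57,-0.56,-0.07,0,0,0.051],[0,0.57,-0.56,-0.07,0,0,0.051],[0,0.57,-0.56,-0.07,0,0,0.051],[0,0.57,-0.56,-0.07,0,0,0.051],[0,0.57,-0.56,-0.07,0,0,0.051]]]'

```text
clock: 0.6
position: [0.311, -0.3696, 0.2531]
tool_rot: [-3.141, 0.0, 0.0]
force: [2.1, 0.3, 0.4]
grip_width: 0.0124
finger_force: 0.0
```

move_arm --moves '[[[0,0.25,-0.49,-0.047,0,0,0],[0,0.25,-0.49,-0.047,0,0,0],[0,0.25,-0.49,-0.047,0,0,0],[0,0.25,-0.49,-0.047,0,0,0],[0,0.25,-0.49,-0.047,0,0,0]]]'

```text
clock: 1.1
position: [0.4241, -0.1477, 0.2746]
tool_rot: [3.141, -0.0, 0.0]
force: [1.1, -0.6, -0.3]
grip_width: -0.0
finger_force: 0.0
```

move_arm --moves '[[[0,0.137,-0.265,-0.026,0,0,0],[0,0.137,-0.265,-0.026,0,0,0],[0,0.137,-0.265,-0.026,0,0,0],[0,0.137,-0.265,-0.026,0,0,0],[0,0.137,-0.265,-0.026,0,0,0]]]'

```text
clock: 1.6
position: [0.5385, 0.0735, 0.2962]
tool_rot: [3.141, 0.0, 0.0]
force: [0.6, -1.1, -0.0]
grip_width: 0.0001
finger_force: 0.0
```

Run:
```python
from fit import *
o=bot.observe();print(o["position"],o["tool_rot"],o["force"],o["grip_width"],o["clock"])
v=[.54805,.12443,1.116]
p=bot.camera_params("wrist");im=cv2.cvtColor(bot.grab_frame("wrist"),cv2.COLOR_RGB2BGR)
np.save("pics/w.npy",im)
print(p)
q=T(v,np.array([pol(.1035,a) for a in np.linspace(-90,70,17)]))
c1=im.copy()
for u in proj(p,q): cv2.circle(c1,tuple(int(round(k)) for k in u),2,(0,0,255),-1)
print(proj(p,q).round(1).tolist())
cv2.imwrite("pics/w1.png",c1)
```

```text
[0.53846864 0.07347546 0.29619285] [3.14146831e+00 1.68570320e-04 1.09372181e-04] [ 0.57553582 -1.10438055 -0.04819299] 7.984629523430477e-05 1.6
{'vertical_fov': 60.27108434297183, 'cx': 284.2908203372074, 'cy': 214.32152169576162, 'D': array([-0.07416811,  0.        ,  0.        ,  0.        ,  0.        ]), 'R': array([[-1.45979376e-03, -9.99998903e-01, -2.50019733e-04],
       [-9.51083720e-01,  1.31114880e-03,  3.08930475e-01],
       [-3.08929808e-01,  6.88764476e-04, -9.51084591e-01]]), 't': array([0.07391616, 0.45224684, 0.60814343])}
[[278.4, 74.4], [261.7, 67.7], [244.1, 64.3], [226.2, 64.1], [208.8, 67.2], [192.5, 73.6], [177.8, 82.8], [165.3, 94.4], [155.3, 108.1], [148.1, 123.3], [143.8, 139.3], [142.5, 155.8], [144.0, 172.1], [148.3, 187.9], [155.1, 202.5], [164.1, 215.8], [175.1, 227.4]]
```

View pics/w1.png

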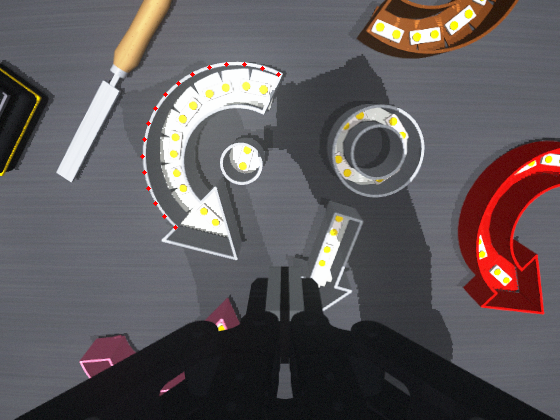

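Run:
```python
from fit import *
from scipy.ndimage import map_coordinates
im=np.load("pics/w.npy").mean(2);p=bot.camera_params("wrist")
v=np.array([.54805,.12443,1.116]);A=np.radians(np.arange(-86,67,4));
s=np.arange(-.006,.006,.0003);obs=[]
for a in A:
    m=np.array([pol(.1035+d,np.degrees(a)) for d in s])
    u=proj(p,T(v,m));g=map_coordinates(im,[u[:,1],u[:,0]],order=1)
    w=np.clip(g-(g.min()+g.max())/2,0,None); k=g[8:32].argmax()+8
    w[:max(0,k-6)]=0;w[k+7:]=0
    obs.append((w*s).sum()/w.sum())
obs=np.array(obs);print((obs*1e3).round(1))
B=np.c_[np.cos(A+v[2]),np.sin(A+v[2])]
s=least_squares(lambda x:B@x-obs,[0,0],loss="soft_l1",f_scale=3e-4);print(s.x)
c1=np.load("pics/w.npy")[50:260,125:305];
cv2.imwrite("pics/w2.png",cv2.resize(c1,None,fx=2.8,fy=2.8,interpolation=cv2.INTER_CUBIC))
for k,z in(("tail",(-90)),("head",70)):
    print(k,proj(p,T(v,np.array([pol(r,z) for r in((.105,.060) if z<0 else (.1035,.128,.037))])))) 
print(proj(p,T(v)))
```

```text
[-0.4 -0.   0.6  1.  -4.  -3.9 -3.9 -3.9 -3.8  4.2 -3.8 -4.  -4.  -3.9
 -4.1 -4.4 -4.6 -5.   nan -5.3  nan  nan  nan  nan  nan  nan  nan  nan
  nan  nan  nan  nan  nan  nan  5.   4.7  4.5  4.4  4.1]<stdin>:11: RuntimeWarning: invalid value encountered in scalar divide
Traceback (most recent call last):
ValueError: Residuals are not finite in the initial point.
```

```bash
cat > ref.py <<'E'
from fit import *
from scipy.ndimage import map_coordinates
o=bot.observe();print(o["position"],o["qd"].round(3),o["force"])
p=bot.camera_params("wrist");rgb=bot.grab_frame("wrist")[:,:,::-1];im=rgb.mean(2)
v=np.array([.54805,.12443,1.116]);A=np.radians(np.arange(-86,67,4));
s=np.arange(-.006,.006,.0003);obs=[]
for a in A:
    m=np.array([pol(.1035+d,np.degrees(a)) for d in s])
    u=proj(p,T(v,m));g=map_coordinates(im,[u[:,1],u[:,0]],order=1)
    k=g[6:34].argmax()+6;w=np.clip(g-(g.min()+g.max())/2,0,None)
    w[:max(0,k-6)]=0;w[k+7:]=0
    obs.append((w*s).sum()/(w.sum()+1e-9))
obs=np.array(obs);print((obs*1e3).round(1))
B=np.c_[np.cos(A+v[2]),np.sin(A+v[2])]
s=least_squares(lambda x:B@x-obs,[0,0],loss="soft_l1",f_scale=3e-4);print(s.x)
c1=rgb[50:260,125:305].copy();
cv2.imwrite("pics/w2.png",cv2.resize(c1,None,fx=2.8,fy=2.8,interpolation=cv2.INTER_CUBIC))
print(((proj(p,T(v))-[125,50]+.5)*2.8-.5).round(0))
E
python3 ref.py
```

```text
[0.54073055 0.08157694 0.29656895] [ 0.058 -0.037  0.003  0.088 -0.034 -0.053  0.151] [-5.22865028  9.84697675 -2.44450986]
[-4.5 -4.7 -4.7  0.8  0.7  0.5  0.5  0.5  0.3  0.2  0.3  0.1 -0.2 -0.3
 -0.3 -0.4 -0.5 -0.7 -0.8 -0.9 -0.9 -1.1 -1.3 -1.2 -1.3 -1.4 -1.4 -1.5
 -1.4 -1.4 -1.7 -1.5 -1.7 -1.6 -1.6 -1.5 -1.6 -1.7 -1.5]
[ 0.00051994 -0.00146646]
[[456.  73.]
 [163. 501.]
 [131. 538.]
 [325. 587.]
 [270. 398.]
 [405. 183.]]
```

View pics/w2.png

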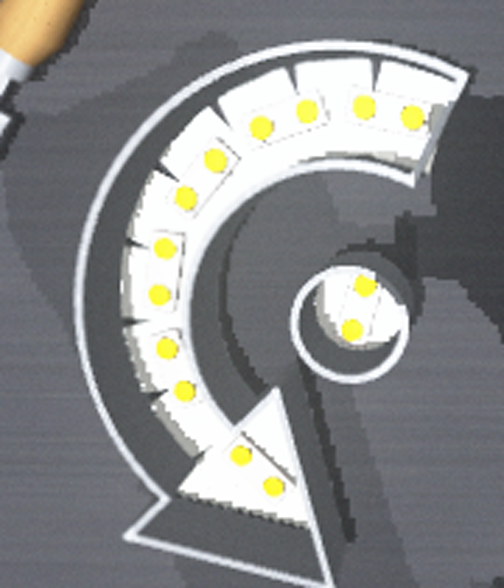

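move_arm --moves '[[[0,0,0,0,0,0,0],[0,0,0,0,0,0,0],[0,0,0,0,0,0,0],[0,0,0,0,0,0,0]]]'

```text
clock: 2.1
position: [0.5379, 0.0707, 0.2962]
tool_rot: [3.141, -0.0, -0.001]
force: [-0.5, -0.2, -0.1]
grip_width: -0.0001
finger_force: 0.0
```

```bash
sed -i 's/w2.png/w3.png/' ref.py; python3 ref.py
```

```text
[0.53786954 0.07065687 0.29624514] [-0.005  0.002 -0.003 -0.001  0.     0.    -0.002] [-0.50269698 -0.22451317 -0.11322317]
[-4.4 -4.7 -4.7  0.7  0.7  0.7  0.6  0.4  0.3  0.2  0.1 -0.  -0.1 -0.2
 -0.3 -0.4 -0.7 -0.7 -0.7 -0.8 -0.9 -1.1 -1.2 -1.2 -1.3 -1.4 -1.5 -1.5
 -1.6 -1.5 -1.4 -1.5 -1.7 -1.4 -1.6 -1.5 -1.5 -1.6 -1.6]
[ 0.00051917 -0.00146208]
[[421.  64.]
 [134. 497.]
 [103. 534.]
 [298. 581.]
 [240. 392.]
 [372. 175.]]
```

View pics/w3.png

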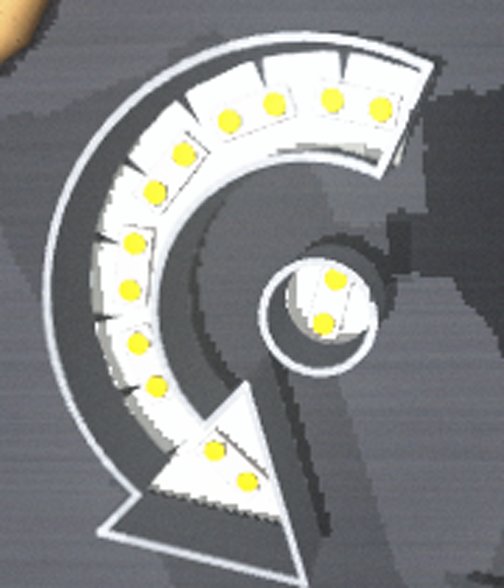

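```bash
cat > f3.py <<'E'
from fit import *
p=bot.camera_params("wrist")
u=(np.array([(432,66),(138,495),(101,533),(303,581),(246,386),(380,176)])+.5)/2.8-.5+[125,50]
A=np.radians(np.arange(-74,67,4));v0=np.array([.54805,.12443,1.116])
ob=np.array([.7,.7,.7,.6,.4,.3,.2,.1,0,-.1,-.2,-.3,-.4,-.7,-.7,-.7,-.8,-.9,-1.1,-1.2,-1.2,-1.3,-1.4,-1.5,-1.5,-1.6,-1.5,-1.4,-1.5,-1.7,-1.4,-1.6,-1.5,-1.5,-1.6,-1.6])
rr=.1035+ob*1e-3;X=np.c_[v0[0]+rr*np.cos(A+v0[2]),v0[1]+rr*np.sin(A+v0[2])]
def f(v): return np.r_[(proj(p,T(v))-u).ravel(),(np.hypot(*(X-v[:2]).T)-.1032)*700]
s=least_squares(f,v0,loss="soft_l1");print(s.x,f(s.x).round(1))
print(T(s.x,np.array([pol(.1033 if 0<i<16 else .1035,a) for i,a in enumerate(np.linspace(-90,70,17))]))[:,:2].round(4).tolist())
print(bot.observe()["position"])
E
python3 f3.py
```

```text
[0.54864995 0.12301857 1.10418684] [-1.2 -0.8 -0.8 -0.6  0.9 -0.8 -1.5 -0.4 -1.1  1.4 -0.8 -0.5  0.1  0.2
  0.3  0.3  0.2  0.2  0.2  0.2  0.2  0.2  0.2  0.2  0.2  0.1  0.1  0.2
  0.2  0.2  0.1  0.1  0.2  0.1  0.1  0.1  0.1  0.1  0.2  0.3  0.2  0.1
  0.3  0.2  0.2  0.2  0.1  0.1]
[[0.6411, 0.0765], [0.6476, 0.0933], [0.6512, 0.1109], [0.6518, 0.1289], [0.6492, 0.1467], [0.6436, 0.1638], [0.635, 0.1797], [0.6239, 0.1938], [0.6104, 0.2058], [0.5951, 0.2153], [0.5784, 0.2219], [0.5608, 0.2256], [0.5428, 0.2262], [0.5249, 0.2236], [0.5078, 0.2179], [0.492, 0.2094], [0.4777, 0.1984]]
[0.53789566 0.07080575 0.29623248]
```

move_arm --moves '[[[0,0.05,-0.003,0.04,0,0,0],[0,0.09,-0.006,0.08,0,0,0],[0,0.103,-0.006,0.125,0,0,0],[0,0.103,-0.006,0.17,0,0,0],[0,0.103,-0.006,0.206,0,0,0]]]'

```text
clock: 2.65
position: [0.6412, 0.0771, 0.0877]
tool_rot: [-3.141, 0.0, -0.001]
force: [0.9, 0.4, -0.3]
grip_width: 0.0001
finger_force: 0.0
```

move_arm --moves '[[[0,0,0,0,0,0,0],[0,0,0,0,0,0,0],[0,0,0,0,0,0,0],[0,0,0,0,0,0,0]]]'

```text
clock: 3.05
position: [0.6422, 0.0777, 0.0929]
tool_rot: [-3.141, -0.004, 0.0]
force: [0.3, 0.0, 0.4]
grip_width: 0.0002
finger_force: 0.0
```

move_arm --moves '[[[0,0,0,0.01,0,0,0],[0,0,0,0.02,0,0,0],[0,-0.001,0,0.03,0,0,0],[0,-0.001,0,0.03,0,0,0],[0,-0.001,0,0.03,0,0,0]]]'

```text
clock: 3.55
position: [0.6397, 0.0777, 0.0596]
tool_rot: [3.142, 0.001, 0.0]
force: [0.6, -0.1, 0.3]
grip_width: -0.0001
finger_force: 0.0
```

move_arm --moves '[[[0,0,0,0,0,0,0],[0,0,0,0,0,0,0],[0,0,0,0,0,0,0],[0,0,0,0,0,0,0]]]'

```text
clock: 3.95
position: [0.6401, 0.0776, 0.0603]
tool_rot: [-3.142, -0.0, 0.0]
force: [-1.0, 1.2, 0.2]
grip_width: -0.0
finger_force: 0.0
```

move_arm --moves '[[[0,0.001,0,0.002,0,0,0],[0,0.001,0,0.004,0,0,0],[0,0.001,0,0.006,0,0,0],[0,0.001,0,0.007,0,0,0],[0,0.001,0,0.007,0,0,0]]]'

```text
clock: 4.45
position: [0.6409, 0.0776, 0.0529]
tool_rot: [3.142, 0.0, 0.0]
force: [-0.7, -0.1, -0.0]
grip_width: -0.0003
finger_force: 0.0
```

move_arm --moves '[[[0,0,0,0.0005,0,0,0],[0,0,0,0.001,0,0,0],[0,0,0,0.001,0,0,0],[0,0,0,0.001,0,0,0]]]'

```text
clock: 4.85
position: [0.641, 0.0776, 0.0521]
tool_rot: [3.142, 0.0, 0.0]
force: [-1.3, -0.7, -0.2]
grip_width: 0.0002
finger_force: 0.0
```

move_arm --moves '[[[0,0,0,0.0005,0,0,0],[0,0,0,0.001,0,0,0],[0,0,0,0.001,0,0,0],[0,0,0,0.001,0,0,0]]]'

```text
clock: 5.25
position: [0.641, 0.0776, 0.0511]
tool_rot: [-3.142, 0.0, 0.0]
force: [0.7, 0.1, -0.5]
grip_width: -0.0
finger_force: 0.0
```

move_arm --moves '[[[0,0,0,0.0005,0,0,0],[0,0,0,0.0005,0,0,0],[0,0,0,0.0005,0,0,0]]]'

```text
clock: 5.55
position: [0.641, 0.0776, 0.0506]
tool_rot: [-3.142, 0.0, 0.0]
force: [-0.8, 0.0, -0.4]
grip_width: 0.0
finger_force: 0.0
```

move_arm --moves '[[[0,0,0,0.0005,0,0,0],[0,0,0,0.0005,0,0,0],[0,0,0,0.0005,0,0,0]]]'

```text
clock: 5.85
position: [0.641, 0.0776, 0.0501]
tool_rot: [-3.142, -0.0, 0.0]
force: [-0.5, 0.1, 0.8]
grip_width: 0.0004
finger_force: 0.6
```

move_arm --moves '[[[0,0,0,0.0003,0,0,0],[0,0,0,0.0003,0,0,0],[0,0,0,0.0003,0,0,0]]]'

```text
clock: 6.15
position: [0.6411, 0.0776, 0.0501]
tool_rot: [-3.142, -0.0, 0.0]
force: [-1.1, -0.7, 5.6]
grip_width: 0.0002
finger_force: 2.8
```

Run:
```python
from workcell import bot
o=bot.observe();print(o["position"],o["force"],o["moment"],o["finger_force"])
```

```text
[0.64107739 0.07763931 0.05009184] [-1.06113237 -0.67505611  5.61937336] [-2.97604405e-02  3.33612228e-01  3.23156443e-04] 2.773220449425935
```

Run:
```python
import numpy as np
a=np.radians(np.arange(-90,71,4)+63.37);X=np.c_[.5486+.1034*np.cos(a),.1235+.1034*np.sin(a)]
X[0]=(.641,.0776)
for k in range(0,40,5): print([[round(x-X[k,0],4),round(-(y-X[k,1]),4)] for x,y in X[k+1:k+6]],X[k+5].round(4))
```

```text
[[np.float64(0.003), np.float64(-0.0061)], [np.float64(0.0056), np.float64(-0.0129)], [np.float64(0.0076), np.float64(-0.0198)], [np.float64(0.0092), np.float64(-0.0268)], [np.float64(0.0103), np.float64(-0.034)]] [0.6513 0.1116]
[[np.float64(0.0006), np.float64(-0.0072)], [np.float64(0.0007), np.float64(-0.0144)], [np.float64(0.0002), np.float64(-0.0216)], [np.float64(-0.0007), np.float64(-0.0288)], [np.float64(-0.0021), np.float64(-0.0358)]] [0.6492 0.1474]
[[np.float64(-0.0019), np.float64(-0.007)], [np.float64(-0.0043), np.float64(-0.0138)], [np.float64(-0.0072), np.float64(-0.0204)], [np.float64(-0.0105), np.float64(-0.0268)], [np.float64(-0.0142), np.float64(-0.033)]] [0.635  0.1804]
[[np.float64(-0.0042), np.float64(-0.0059)], [np.float64(-0.0088), np.float64(-0.0115)], [np.float64(-0.0137), np.float64(-0.0167)], [np.float64(-0.019), np.float64(-0.0216)], [np.float64(-0.0247), np.float64(-0.0261)]] [0.6103 0.2065]
[[np.float64(-0.0059), np.float64(-0.0041)], [np.float64(-0.0121), np.float64(-0.0078)], [np.float64(-0.0186), np.float64(-0.011)], [np.float64(-0.0253), np.float64(-0.0138)], [np.float64(-0.0321), np.float64(-0.0161)]] [0.5782 0.2226]
[[np.float64(-0.007), np.float64(-0.0018)], [np.float64(-0.0141), np.float64(-0.0032)], [np.float64(-0.0212), np.float64(-0.004)], [np.float64(-0.0285), np.float64(-0.0043)], [np.float64(-0.0357), np.float64(-0.0041)]] [0.5425 0.2267]
[[np.float64(-0.0072), np.float64(0.0007)], [np.float64(-0.0143), np.float64(0.0019)], [np.float64(-0.0213), np.float64(0.0035)], [np.float64(-0.0282), np.float64(0.0057)], [np.float64(-0.0349), np.float64(0.0083)]] [0.5076 0.2184]
[[np.float64(-0.0065), np.float64(0.0031)], [np.float64(-0.0128), np.float64(0.0066)], [np.float64(-0.0188), np.float64(0.0106)], [np.float64(-0.0246), np.float64(0.015)], [np.float64(-0.03), np.float64(0.0198)]] [0.4776 0.1987]
```

move_arm --moves '[[[0,0.003,-0.006,0,0,0,0],[0,0.0056,-0.013,0,0,0,0],[0,0.0076,-0.02,0,0,0,0],[0,0.0092,-0.027,0,0,0,0],[0,0.0103,-0.034,0,0,0,0]]]'

```text
clock: 6.65
position: [0.6516, 0.1109, 0.0501]
tool_rot: [3.141, -0.0, -0.0]
force: [-0.1, -4.0, 6.3]
grip_width: 0.0
finger_force: 2.9
```

move_arm --moves '[[[0,0.0006,-0.0072,-0.0001,0,0,0],[0,0.0007,-0.0144,-0.0001,0,0,0],[0,0.0002,-0.0216,-0.0001,0,0,0],[0,-0.0007,-0.0288,-0.0001,0,0,0],[0,-0.0021,-0.0358,-0.0001,0,0,0]]]'

```text
clock: 7.15
position: [0.6494, 0.1476, 0.05]
tool_rot: [3.141, -0.0, 0.0]
force: [1.3, -3.3, 5.7]
grip_width: -0.0001
finger_force: 2.5
```

Run:
```python
from fit import *
o=bot.observe();print(o["position"],o["force"],o["qd"].round(3))
cv2.imwrite("pics/s2.png",np.vstack([cv2.resize(bot.grab_frame("scene")[200:300,280:400,::-1],None,fx=6,fy=6,interpolation=cv2.INTER_CUBIC)]))
```

```text
[0.64938627 0.14757907 0.05004452] [ 1.26039988 -3.3244918   5.72741045] [-0.111  0.002  0.006 -0.002 -0.005  0.    -0.102]
```

View pics/s2.png

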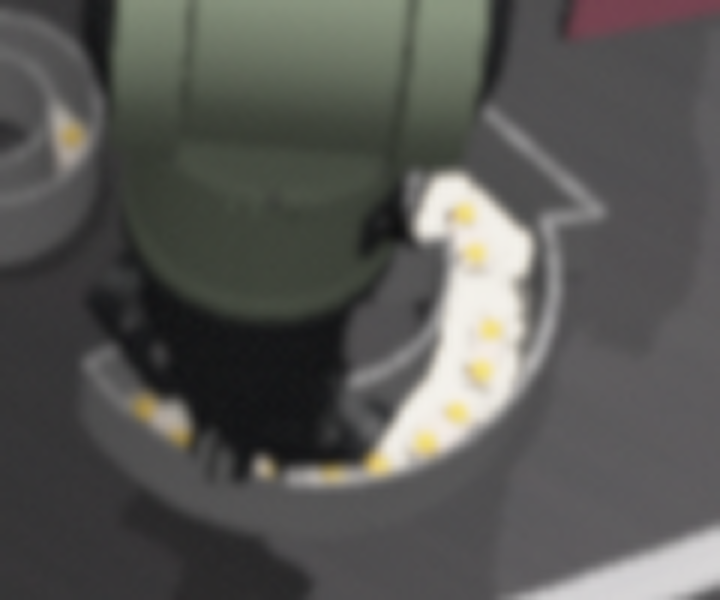

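The arrow hasn't moved: its tail is still at (85,362) and its outer head corner at (605,212) in the crop. The fingertips are on the outer wall, so I'll continue.

move_arm --moves '[[[0,-0.0019,-0.007,0,0,0,0],[0,-0.0043,-0.0138,0,0,0,0],[0,-0.0072,-0.0204,0,0,0,0],[0,-0.0105,-0.0268,0,0,0,0],[0,-0.0142,-0.033,0,0,0,0]]]'

```text
clock: 7.7
position: [0.6352, 0.1805, 0.0501]
tool_rot: [3.141, -0.001, -0.0]
force: [2.0, -3.7, 5.2]
grip_width: 0.0
finger_force: 2.6
```

move_arm --moves '[[[0,-0.0042,-0.0059,0,0,0,0],[0,-0.0088,-0.0115,0,0,0,0],[0,-0.0137,-0.0167,0,0,0,0],[0,-0.019,-0.0216,0,0,0,0],[0,-0.0247,-0.0261,0,0,0,0]]]'

```text
clock: 8.2
position: [0.6103, 0.2069, 0.0501]
tool_rot: [-3.141, -0.001, 0.0]
force: [3.2, -2.3, 5.1]
grip_width: -0.0
finger_force: 2.6
```

move_arm --moves '[[[0,-0.0059,-0.0041,0,0,0,0],[0,-0.0121,-0.0078,0,0,0,0],[0,-0.0186,-0.011,0,0,0,0],[0,-0.0253,-0.0138,0,0,0,0],[0,-0.0321,-0.0161,0,0,0,0]]]'

```text
clock: 8.7
position: [0.5779, 0.2231, 0.0501]
tool_rot: [-3.141, -0.001, 0.0]
force: [3.5, -2.1, 5.3]
grip_width: 0.0
finger_force: 2.5
```

move_arm --moves '[[[0,-0.007,-0.0018,0,0,0,0],[0,-0.0141,-0.0032,0,0,0,0],[0,-0.0212,-0.004,0,0,0,0],[0,-0.0285,-0.0043,0,0,0,0],[0,-0.0357,-0.0041,0,0,0,0]]]'

```text
clock: 9.2
position: [0.5421, 0.2272, 0.05]
tool_rot: [-3.141, -0.001, 0.0]
force: [3.4, -0.3, 5.5]
grip_width: 0.0004
finger_force: 2.5
```

move_arm --moves '[[[0,-0.0072,0.001,0,0,0,0],[0,-0.0143,0.0023,0,0,0,0],[0,-0.0213,0.004,0,0,0,0],[0,-0.0282,0.0061,0,0,0,0],[0,-0.0349,0.0087,0,0,0,0]]]'

```text
clock: 9.7
position: [0.5071, 0.2185, 0.05]
tool_rot: [-3.141, -0.0, 0.001]
force: [4.2, 1.5, 4.7]
grip_width: -0.0
finger_force: 2.5
```

move_arm --moves '[[[0,-0.0065,0.0031,0,0,0,0],[0,-0.0128,0.0066,0,0,0,0],[0,-0.0188,0.0106,0,0,0,0],[0,-0.0246,0.015,0,0,0,0],[0,-0.03,0.0198,0,0,0,0]]]'

```text
clock: 10.2
position: [0.4771, 0.1987, 0.0501]
tool_rot: [-3.141, -0.0, 0.001]
force: [3.7, 2.8, 4.6]
grip_width: -0.0004
finger_force: 2.5
```

Now at the head corner. I'll lift straight up, gently at first.

move_arm --moves '[[[0,0,0,-0.004,0,0,0],[0,0,0,-0.02,0,0,0],[0,0,0,-0.05,0,0,0],[0,0,0,-0.09,0,0,0],[0,0,0,-0.13,0,0,0]]]'

```text
clock: 10.7
position: [0.4765, 0.1981, 0.181]
tool_rot: [3.141, 0.002, 0.001]
force: [0.7, -0.2, 0.0]
grip_width: -0.0002
finger_force: 0.0
```

move_arm --moves '[[[0,0,0,-0.04,0,0,0],[0,0,0,-0.05,0,0,0],[0,0,0,-0.05,0,0,0],[0,0,0,-0.05,0,0,0],[0,0,0,-0.05,0,0,0]]]'

```text
clock: 11.2
position: [0.4768, 0.1979, 0.2284]
tool_rot: [3.141, 0.002, 0.001]
force: [0.4, 0.6, -0.1]
grip_width: 0.0002
finger_force: 0.0
```

Run:
```python
from h import *
o=bot.observe();print(o["position"],o["force"],o["clock"])
a=bot.grab_frame("scene")[200:300,280:400,::-1];b=cv2.imread("pics/scene1.png")[200:300,280:400]
cv2.imwrite("pics/s3.png",np.hstack([cv2.resize(x,None,fx=3.3,fy=3.3,interpolation=cv2.INTER_CUBIC) for x in(a,b)]))
```

```text
[0.47681244 0.19790488 0.2283643 ] [ 0.41077067  0.60629922 -0.10628135] 11.2
```

View pics/s3.png

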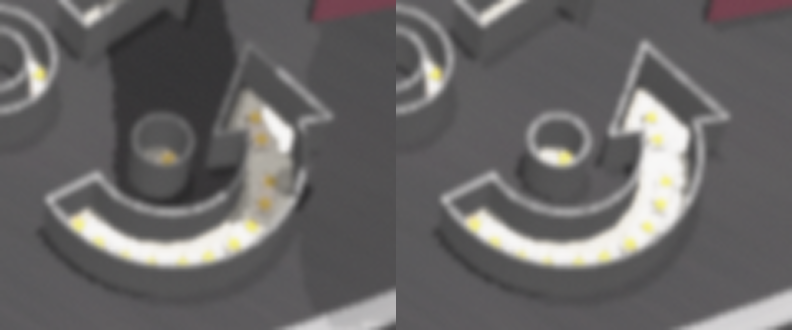

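The arrow and dot sign are where they were before (left is now, right is the start; tail at (47,200) against (443,200) minus the 396 panel offset). The hand is clear.

```bash
python3 -c "
from workcell import bot
print(bot.job_done())"
```

```text
the job is handed in; nothing more can be done
None
```

I ran the closed fingertips along the whole outer edge from tail to head at about 5–6 N, then lifted the hand clear; before-and-after images show the arrow and dot sign unmoved, and the job is handed in at about 11 s.

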